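# Return spacer plates to their thickness rack

## Task

Three grey spacer plates, alike but for their thickness, lean in the drying stand. Put each one upright into the rack slot made for its thickness, that is the narrowest slot it will go down, fully down on the slot's floor, and let go. Leave the timer, marker, tube and trough where they are.

Things in the scene. Friction and masses are not known exactly. Their poses are not given: they have to be found in the camera images.
- plate_a_center (a point): centre (half-way up, mid-thickness) of one of three plain grey plastic plates, 80 mm wide (its x), 100 mm tall (its z), about 0.13 kg. Thickness (its y) 8, 12 or 16 mm, different for each plate; which is which is not told: find it by touch, grip width or trying slots. It starts leaning in a stand bay, top 0.35 rad over towards the stand's +y; its upper 50 mm is clear of the stand
- plate_b_center (a point): centre (half-way up, mid-thickness) of one of three plain grey plastic plates, 80 mm wide (its x), 100 mm tall (its z), about 0.13 kg. Thickness (its y) 8, 12 or 16 mm, different for each plate; which is which is not told: find it by touch, grip width or trying slots. It starts leaning in a stand bay, top 0.35 rad over towards the stand's +y; its upper 50 mm is clear of the stand
- plate_c_center (a point): centre (half-way up, mid-thickness) of one of three plain grey plastic plates, 80 mm wide (its x), 100 mm tall (its z), about 0.13 kg. Thickness (its y) 8, 12 or 16 mm, different for each plate; which is which is not told: find it by touch, grip width or trying slots. It starts leaning in a stand bay, top 0.35 rad over towards the stand's +y; its upper 50 mm is clear of the stand
- slot_wide (a point): centre of the floor of the widest slot of the rack: 18 mm wide (rack y), 88 mm long (rack x); the mouth is 40 mm above the floor, with rounded fin tops (radius 3 mm) as lead-in; takes the 16 mm plate with 2 mm of play; it lies 65 mm to the rack's +y side of the middle slot
- slot_middle (a point): centre of the floor of the middle slot of the rack: 14 mm wide (rack y), 88 mm long (rack x); the mouth is 40 mm above the floor, with rounded fin tops (radius 3 mm) as lead-in; takes the 12 mm plate with 2 mm of play; it lies at the rack's middle
- slot_narrow (a point): centre of the floor of the narrowest slot of the rack: 10 mm wide (rack y), 88 mm long (rack x); the mouth is 40 mm above the floor, with rounded fin tops (radius 3 mm) as lead-in; takes the 8 mm plate with 2 mm of play; it lies 65 mm to the rack's -y side of the middle slot
- rack: fixed white plastic thickness rack, 112x196x48 mm: a base plate with three parallel slots (65 mm apart, running along its x) between pairs of 6 mm fins; origin at the centre of its underside, z up. A plate standing fully down has its centre 58 mm above the worktop and its top at 108 mm; a plate too thick for a slot stops on the fin tops, some 37 mm higher
- stand: fixed steel drying stand, 100x250 mm, with three leaning bays 80 mm apart along its y, one plate in each; low back rests reach 47 mm up a plate; origin at the centre of its underside, z up. The tops of the leaning plates reach 120 mm above the worktop
- timer: the small white kitchen-style timer, 70x66x21 mm, a bystander; origin at its underside
- marker: the blue marker pen lying on the worktop, 137 mm long, 18 mm thick, a bystander; origin at its underside
- tube: the lying white plastic tube with a blue cap, 115 mm long, 21 mm thick, a bystander; origin at its underside
- reservoir: the shallow open reagent trough, 54x130x28 mm, a bystander; origin at its underside

How it is judged:
At the end, for the whole second after the job is handed in: Each plate stands upright (within 0.15 rad) and at rest in the narrowest slot that takes it (8 mm plate in the narrow, 12 mm in the middle, 16 mm in the wide slot; centre within 6 mm across and 10 mm along the slot), its lower edge within 3.5 mm of the slot's floor, released (z of plate_a_center in the frame of rack between 0.054 and 0.0615 m and y of plate_a_center in the frame of rack between -0.006 and 0.006 m and x of plate_a_center in the frame of rack between -0.01 and 0.01 m and angle between the z axis of each of plate_a_center, plate_b_center, plate_c_center and the z axis of rack, either way round below 0.15 rad and z of plate_b_center in the frame of rack between 0.054 and 0.0615 m and y of plate_b_center in the frame of rack between 0.059 and 0.071 m and x of plate_b_center in the frame of rack between -0.01 and 0.01 m and z of plate_c_center in the frame of rack between 0.054 and 0.0615 m and y of plate_c_center in the frame of rack between -0.071 and -0.059 m and x of plate_c_center in the frame of rack between -0.01 and 0.01 m and linear speed of each of plate_a, plate_b, plate_c below 0.02 m/s); the robot touches nothing.
It fails at once if the timer is pushed more than 20 mm from its place (distance of timer from where it was at the start of the episode above 0.02 m).
It fails at once if the marker is pushed more than 20 mm from its place (distance of marker from where it was at the start of the episode above 0.02 m).
It fails at once if the tube is pushed more than 20 mm from its place (distance of tube from where it was at the start of the episode above 0.02 m).
It fails at once if the reservoir is pushed more than 20 mm from its place (distance of reservoir from where it was at the start of the episode above 0.02 m).
It also fails if it takes over 64 s, if anything falls off the work surface, if the arm or the gripper's body presses on something with over 40 N, if the wrist force passes 120 N, or if a joint passes its speed limit or range.

## Robot

A 6-joint arm with a two-finger parallel gripper is mounted at the origin on a cart in front of the work surface, level with it; the furniture and walls round the work are solid. World frame = base frame: x ahead of the robot, y to its left, z up, the work surface at z = 0. Lengths are in m, angles in rad, forces in N, time in s.
With the tool pointing down it reaches from about 0.3 to 0.875 m from the base axis. Payload 6.4 kg.
Tool frame: the origin (TCP) lies on the centre line of the jaws, within the pads' length; the fingertips stand 25 mm ahead of it and the grasp point (between the pads) lies 6 mm ahead of it; z points along the fingers, y is the line along which they close (so a half turn about z gives the same grasp; the last joint's range is limited). The gripper opens to 85 mm and grips with 20 to 120 N. Pads are 22 mm wide; open, the fingers measure 114 mm over their backs; the gripper's body (76 mm by 85 mm) begins 54 mm behind the grasp point. The pads swing forward as they close: fully open they stand 13 mm farther back than shut.
Start: joints at [0.944, 0.181, 1.607, -0, 1.354, -0.206], TCP at [0.235, 0.525, 0.256] pointing down, gripper open.
Joint ranges: [-2.99, 2.99], [-0.89, 2.07], [0.3, 2.58], [-1.14, 4.28], [0, 2.63], [-3.12, 3.12]. Speed limits (rad/s): [2.57, 2.57, 3.01, 3.14, 3.14, 3.14].

## Interface

Orientations are given as a unit quaternion [w, x, y, z].
In Python, from bench import get_obs, camera, hand_in, spot_in gives the robot as it stands.
- The arm moves only by the shell command python3 -m jog 'ROWS'. ROWS is JSON, one flat list of numbers, 7 for each row, row after row: the shift along the tool's x, y, z in m, then the turn, a rotation vector about the tool's x, y, z in rad, then the closure, from 0 (fully open) to 1 (shut). A call has 1 to 20 rows; each row is the pose to reach, as a shift and turn from the pose commanded when the call began, along the tool's axes at that moment; what a row does not reach only later rows make up. A row lasts 1/8 s, in which the tool goes at most 62.5 mm and 10.7 degrees, less where a joint would pass 70% of its speed; a pose out of reach is approached as far as the arm can. A call with a gripper value outside its range is refused whole. The fingers move at their own pace and stop on an object; the grip force is fixed at half the most. Time passes only in rows, so rows that repeat a pose let the fingers close. It gives the time, the measured TCP pose, the force, the opening and the grip force at its end, in the units of the state.
- get_obs(): the state, without advancing time (a new reading comes with each control period).
- camera(name): name is "scene" or "top" or "wrist"; returns a dict with "frame" (420x560x3 uint8, red, green, blue), "mtx" (3x3 intrinsics, pixels), "extrinsics" (4x4, takes a point from camera to world coordinates). Camera axes: x right, y up, looking along -z (the intrinsics and any distortion apply to the point x, -y, -z); pixel columns grow to the right and rows downward; lengths in m; the calibration is good to about 2 mm. A picture is of the moment at which its call begins. There is no depth.
- hand_in(): hands the job in; it is judged then, once.
Trained networks look in a picture, given as the dict that the camera call returned (one of the last four; its "shot" number tells which), for a name from the list of things; names that differ only in an ending like _2 or _b are one class to them, and where a whole thing is asked for, a point or a joint stands for the part that bears it (a point fixed in the world has none). Each returns a list of dicts, best first, with "confidence" (0 to 1); they miss things now and then, are a little off and sometimes report something else, mostly with a low value. They report only what shows in the picture. A call takes as long as a camera call.
- spot_in(picture, name): "xyz" ([x, y, z] in m, in world coordinates, good to about 4 mm: the middle of the surface that is visible of it).
The state is a dict: "time_s": time; "q": joint angles; "dq": joint speeds; "joint_efforts": joint torques, N m; "eef_pos": TCP position; "eef_rot": TCP orientation; "wrist_force": force on the tool from outside, world axes, zero at the start; "torque": the same for the moment, N m; "opening": opening from 0.0 (shut) to 1.0 (fully open); "grasp_force": force on a finger pad.
Only numpy, scipy, OpenCV 4.12 (cv2) and the standard library are available. Lean on these libraries where they do the work, as an engineer would, in place of code of your own. Each camera call takes 0.05 s, during which the arm holds its last target. There are 200 camera calls.

## Working session

There is one attempt and no reset: what is moved stays moved. The work goes in short steps, Python scripts to look and compute and a shell command to move; the robot and the scene stay as the last step left them, time stands still between calls to the robot, and variables do not carry over. Pictures are saved under pics/ and viewed, at most 10 in all, crops included, and the job is handed in when it is done.

```bash
mkdir -p pics; ls; cat > h.py <<'E'
import numpy as np, cv2
from bench import get_obs, camera, hand_in, spot_in
def save(c,n): cv2.imwrite(f'pics/{n}.png', cv2.cvtColor(c['frame'],cv2.COLOR_RGB2BGR))
def proj(c,P):
    E=np.array(c['extrinsics']);p=(np.atleast_2d(P)-E[:3,3])@E[:3,:3]
    p=p*[1,-1,-1];u=p@np.array(c['mtx']).T
    return u[:,:2]/u[:,2:]
def ray(c,uv):
    E=np.array(c['extrinsics']);d=np.linalg.inv(np.array(c['mtx']))@[uv[0],uv[1],1]
    return E[:3,3],E[:3,:3]@(d*[1,-1,-1])
def onz(c,uv,z):
    o,d=ray(c,uv);return o+d*(z-o[2])/d[2]
E
python3 - <<'E'
from h import *
np.set_printoptions(precision=4,suppress=True)
o=get_obs();print(o)
for n in ['scene','top']:
    c=camera(n);save(c,n);print(n,c.keys(),np.array(c['extrinsics'])[:3,3],np.array(c['mtx']).tolist())
    for t in ['plate_a_center','slot_wide','slot_middle','slot_narrow','rack','stand','timer','marker','tube','reservoir']:
        for r in spot_in(c,t)[:4]: print(t,r, proj(c,r['xyz']))
a=cv2.imread('pics/scene.png');b=cv2.imread('pics/top.png')
E
```

```text
pics
{'time_s': 0.0, 'q': array([ 0.9437,  0.1815,  1.608 , -0.    ,  1.3538, -0.2063]), 'dq': array([-0.0008,  0.0012, -0.0014,  0.0027,  0.0002, -0.0003]), 'joint_efforts': array([ -0.0001, -44.4853, -35.1339,  -0.0003,   0.0086,   0.    ]), 'eef_pos': array([0.2346, 0.5244, 0.2554]), 'eef_rot': array([-0.0004,  0.2089,  0.9779, -0.0008]), 'wrist_force': array([ 0.2387, -0.308 , -0.1261]), 'torque': array([ 0.0032,  0.0606, -0.0184]), 'grasp_force': 0.0, 'opening': 1.0001750783829135}
scene dict_keys(['frame', 'mtx', 'extrinsics', 'shot']) [-0.0591 -0.6267  0.9314] [[468.69784396688806, 0.0, 276.76480603776554], [0.0, 468.69784396688806, 215.86922956204504], [0.0, 0.0, 1.0]]
plate_a_center {'xyz': [0.502, -0.1127, 0.0783], 'confidence': 0.91} [[326.2882 223.8507]]
slot_wide {'xyz': [0.496, 0.2095, 0.0317], 'confidence': 0.97} [[247.6519 168.4178]]
slot_middle {'xyz': [0.498, 0.214, 0.0281], 'confidence': 0.62} [[247.3547 168.2349]]
slot_narrow {'xyz': [0.4974, 0.2144, 0.0264], 'confidence': 0.58} [[247.1266 168.689 ]]
rack {'xyz': [0.4983, 0.2141, 0.0292], 'confidence': 0.69} [[247
[... 1612 characters left out ...]
nfidence': 0.95} [[376.0055 202.2725]]
stand {'xyz': [0.3606, 0.2519, 0.0136], 'confidence': 0.48} [[175.4212 249.5647]]
timer {'xyz': [0.3732, 0.0059, 0.0208], 'confidence': 0.97} [[281.1412 246.6624]]
marker {'xyz': [0.5521, 0.0023, 0.0165], 'confidence': 0.77} [[284.3855 171.6235]]
marker {'xyz': [0.5053, 0.2195, 0.0091], 'confidence': 0.28} [[192.8709 189.1218]]
tube {'xyz': [0.3593, 0.25, 0.019], 'confidence': 0.82} [[175.6599 250.0665]]
tube {'xyz': [0.5509, 0.0013, 0.0145], 'confidence': 0.39} [[284.7706 172.3124]]
reservoir {'xyz': [0.3621, -0.2276, 0.0091], 'confidence': 0.63} [[380.278  254.1005]]
reservoir {'xyz': [0.5071, 0.2182, 0.0105], 'confidence': 0.36} [[193.3411 188.2862]]
```

View pics/scene.png

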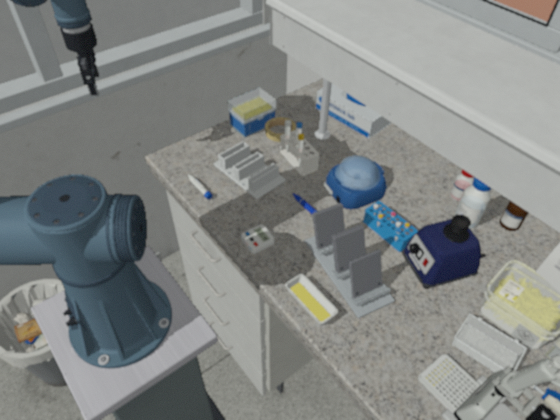

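```bash
python3 - <<'E'
import cv2
b=cv2.imread('pics/top.png')[110:310,120:480];cv2.imwrite('pics/top2.png',cv2.resize(b,(792,440),interpolation=cv2.INTER_CUBIC))
E
```

```text
(no output)
```

View pics/top2.png

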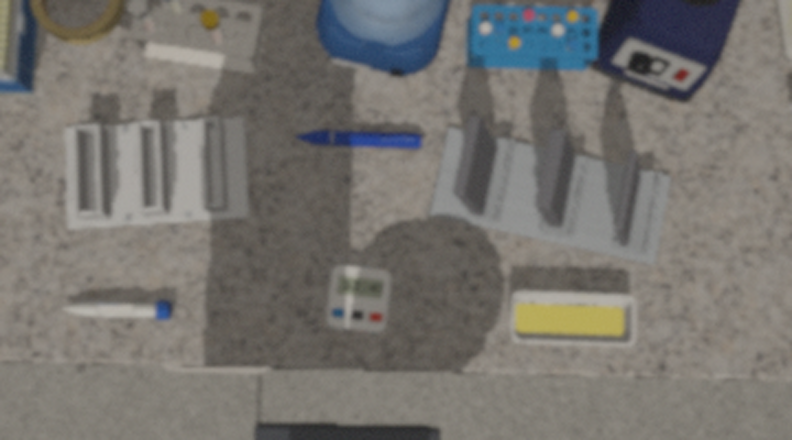

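The scene shows the rack at about (247,168) and the stand with three leaning plates at (326,230), (348,247) and (366,272). In the top crop the wide slot is at (88,170), the middle at (150,170) and the narrow at (215,165). Next I'll look at the rack from close by.

```bash
cat >> h.py <<'E'
from scipy.spatial.transform import Rotation as R
np.set_printoptions(precision=4,suppress=True)
def Rt():
    q=get_obs()['eef_rot'];return R.from_quat(np.r_[q[1:],q[0]])
def tool(dw): return Rt().inv().apply(dw)
def goto(p,yaw=None):
    """shift and turn (tool axes) from measured pose to world p, tool down with y axis rotated by yaw ccw from world y"""
    o=get_obs();print('shift',tool(np.array(p)-o['eef_pos']))
    if yaw is not None:
        G=R.from_matrix(np.array([[-1,0,0],[0,1,0],[0,0,-1]]).T); G=R.from_euler('z',yaw)*G
        print('turn',(Rt().inv()*G).as_rotvec())
E
python3 -m jog '[-0.06,-0.03,-0.065,0,0,-0.1,0,-0.11,-0.06,-0.065,0,0,-0.28,0,-0.16,-0.09,-0.065,0,0,-0.42,0,-0.21,-0.12,-0.065,0,0,-0.42,0,-0.26,-0.15,-0.065,0,0,-0.42,0,-0.31,-0.18,-0.065,0,0,-0.42,0,-0.321,-0.191,-0.065,0,0,-0.42,0,-0.321,-0.191,-0.065,0,0,-0.42,0]'
python3 - <<'E'
from h import *
c=camera('wrist');save(c,'w1');np.savez('w1.npz',**{k:np.array(c[k]) for k in c})
print(np.array(c['extrinsics']));print(c['mtx'])
for t in ['slot_wide','slot_middle','slot_narrow','rack']: print(t,[(r,proj(c,r['xyz'])) for r in spot_in(c,t)[:3]])
goto([0.42,-0.21,0.32],-0.2)
E
```

```text
time_s: 2.1
eef_pos: [0.4506, 0.2179, 0.3213]
eef_rot: [-0.0, 0.002, 1.0, -0.0]
wrist_force: [0.0, -0.6, -0.6]
opening: 1.002
grasp_force: 0.0
[[ 0.0035 -0.962  -0.273   0.3814]
 [ 1.      0.0035  0.0004  0.2189]
 [ 0.0006 -0.273   0.962   0.4405]
 [ 0.      0.      0.      1.    ]]
[[337.6342   0.     278.5742]
 [  0.     337.6342 212.361 ]
 [  0.       0.       1.    ]]
slot_wide [({'xyz': [0.5022, 0.2247, 0.0097], 'confidence': 0.66}, array([[283.1215, 211.2859]]))]
slot_middle []
slot_narrow [({'xyz': [0.5, 0.2279, 0.0094], 'confidence': 0.67}, array([[285.5352, 209.6165]]))]
rack [({'xyz': [0.5067, 0.224, 0.0093], 'confidence': 0.78}, array([[282.5905, 214.4645]]))]
shift [ 0.0297 -0.4304  0.0012]
turn [ 0.0002 -0.      0.201 ]
```

View pics/w1.png

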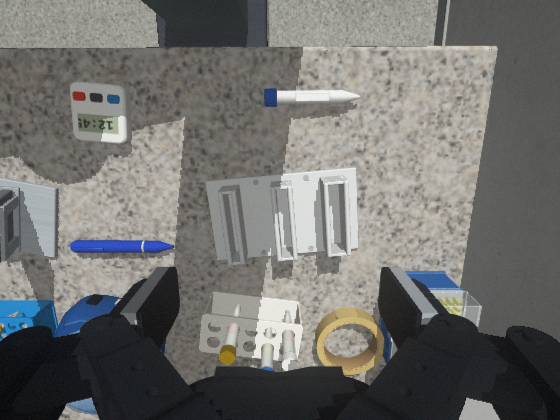

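The wrist view shows the rack with base corners at about (207,181), (356,168), (358,253), (217,264). The slots are at x≈230, 284 and 335, with the wide one on the right (world +y). Next I'll go over the stand.

```bash

python3 -m jog '[0.0,-0.06,0,0,0,0.1,0,0.01,-0.12,0,0,0,0.2,0,0.01,-0.18,0,0,0,0.2,0,0.02,-0.24,0,0,0,0.2,0,0.03,-0.3,0,0,0,0.2,0,0.03,-0.36,0,0,0,0.2,0,0.03,-0.42,0,0,0,0.2,0,0.03,-0.43,0,0,0,0.2,0,0.03,-0.43,0,0,0,0.2,0]'
python3 - <<'E'
from h import *
c=camera('wrist');save(c,'w2');np.savez('w2.npz',**{k:np.array(c[k]) for k in c})
print(np.array(c['extrinsics']))
for t in ['plate_a_center','stand']: print(t,[(r,proj(c,r['xyz'])) for r in spot_in(c,t)[:4]])
w=dict(np.load('w1.npz'))
P=[onz(w,u,0.008) for u in [(207,181),(356,168),(358,253),(217,264)]]
P=np.array(P);print(P,P.mean(0), np.linalg.norm(P-np.roll(P,1,0),axis=1))
for a,b in [(0,1),(3,2)]:
  d=P[b]-P[a];print('yaw',np.arctan2(-d[0],d[1]))
for a,b in [(0,3),(1,2)]:
  d=P[b]-P[a];print('yaw',np.arctan2(d[1],d[0]))
g=cv2.imread('pics/w1.png')[155:280,195:370];cv2.imwrite('pics/w1c.png',cv2.resize(g,None,fx=4.5,fy=4.5,interpolation=cv2.INTER_CUBIC))
E
```

```text
time_s: 3.48
eef_pos: [0.4196, -0.21, 0.3211]
eef_rot: [-0.0, 0.1, 0.995, 0.0]
wrist_force: [-0.4, 0.4, 0.2]
opening: 1.0
grasp_force: 0.0
[[ 0.1989 -0.9429 -0.2671  0.3519]
 [ 0.98    0.1918  0.0529 -0.1956]
 [ 0.0013 -0.2723  0.9622  0.4403]
 [ 0.      0.      0.      1.    ]]
plate_a_center [({'xyz': [0.499, -0.1152, 0.0826], 'confidence': 0.74}, array([[374.3839, 235.3813]]))]
stand [({'xyz': [0.4712, -0.2331, 0.004], 'confidence': 0.77}, array([[268.4827, 212.9921]]))]
[[0.4615 0.126  0.008 ]
 [0.4453 0.3183 0.008 ]
 [0.5628 0.328  0.008 ]
 [0.5785 0.1327 0.008 ]] [0.512  0.2262 0.008 ] [0.1172 0.193  0.1179 0.1959]
yaw 0.08408570579341955
yaw 0.08046406150897426
yaw 0.05749780088936939
yaw 0.08236634515881378
```

View pics/w2.png

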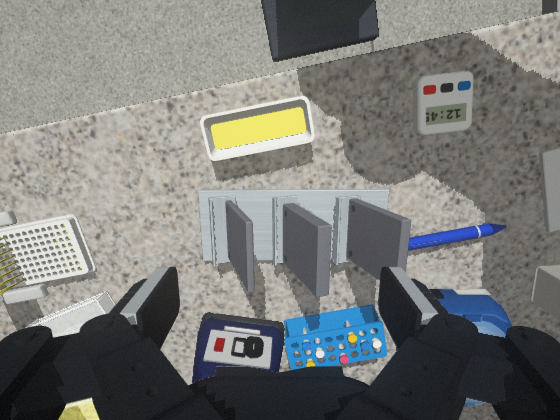

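View pics/w1c.png

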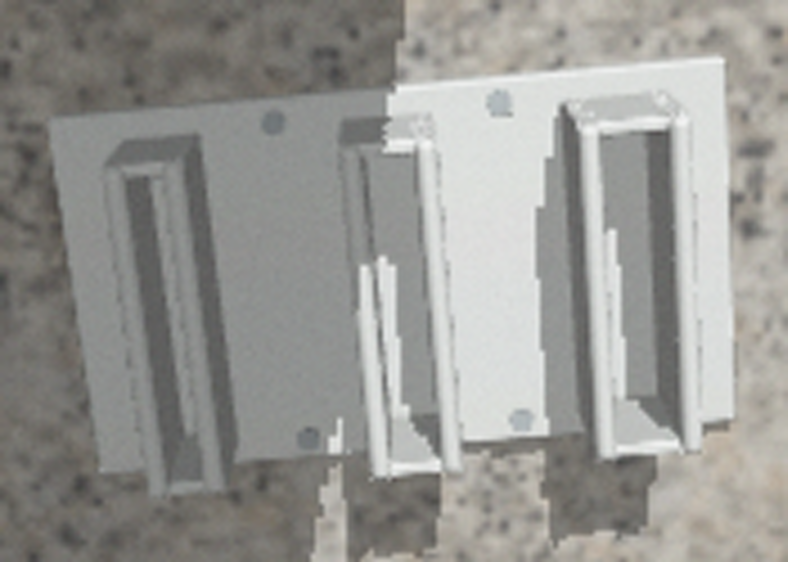

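The rack fits its given size well, at yaw ≈0.08. The stand view shows the plates leaning with their tops toward the right (+y): the left one's top edge is near (250,235–290), the middle's (325,230–295), the right's (407,220–285). I'll zoom in for the corners.

```bash
python3 - <<'E'
from h import *
g=cv2.imread('pics/w2.png')[180:305,190:420];cv2.imwrite('pics/w2c.png',cv2.resize(g,None,fx=3.4,fy=3.4,interpolation=cv2.INTER_CUBIC))
w=dict(np.load('w1.npz'))
f=lambda u,z:onz(w,(195+u[0]/4.5,155+u[1]/4.5),z)
P=np.array([f(u,.008) for u in [(50,120),(723,58),(735,420),(100,472)]])
print(P.mean(0), np.linalg.norm(P-np.roll(P,1,0),axis=1))
for a,b in [(0,1),(3,2)]:
  d=P[b]-P[a];print('yaw',np.arctan2(-d[0],d[1]))
for a,b in [(0,3),(1,2)]:
  d=P[b]-P[a];print('yaw',np.arctan2(d[1],d[0]))
for n,L in dict(wide=[(588,125),(608,455),(678,120),(692,448)],mid=[(350,150),(378,472),(425,145),(452,470)],nar=[(112,170),(158,490),(170,165),(213,490)]).items():
  Q=np.array([f(u,.048) for u in L]);d=Q[1]-Q[0];e=Q[3]-Q[2]
  print(n,Q.mean(0),np.arctan2(d[1],d[0]),np.arctan2(e[1],e[0]),np.linalg.norm(d[:2]),np.linalg.norm(Q[2]-Q[0]))
E
```

```text
[0.5089 0.226  0.008 ] [0.1103 0.1939 0.1112 0.1954]
yaw 0.08897697915319451
yaw 0.08430301440073176
yaw 0.07788654828814377
yaw 0.09162392586122713
wide [0.5026 0.2905 0.048 ] 0.09401342071040125 0.0925675892322475 0.09376900044242335 0.023552257228886077
mid [0.5086 0.2256 0.048 ] 0.0769696389311839 0.08664319635682793 0.09206993220832663 0.01977569336064095
nar [0.514  0.1608 0.048 ] 0.08932959920155487 0.0886879566452591 0.09224816959056253 0.015429509168241607
```

View pics/w2c.png

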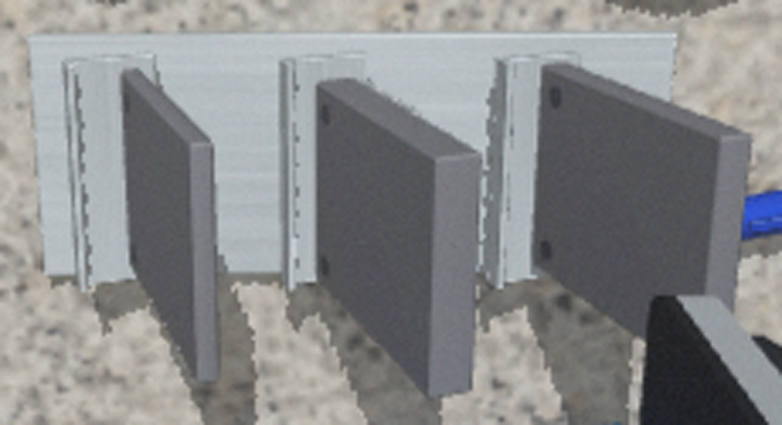

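The top faces give the thickness order: left plate thinnest (8), middle thickest (16), right 12. The grips will confirm that. Next I'll compute the top edges, checking the height by the 80 mm width and pitch, and cross-check against the top camera.

```bash
python3 - <<'E'
from h import *
w=dict(np.load('w2.npz'))
f=lambda u,z:onz(w,(190+u[0]/3.4,180+u[1]/3.4),z)
C=dict(L=[(190,142),(213,147),(216,380),(196,382)],M=[(437,157),(480,152),(472,390),(428,397)])
for n,c in C.items():
  for z in (.1175,):
    Q=np.array([f(u,z) for u in c]);d=(Q[3]+Q[2]-Q[1]-Q[0])/2;e=(Q[1]+Q[2]-Q[0]-Q[3])/2
    print(n,z,Q.mean(0),'w',np.linalg.norm(d),'yaw',np.arctan2(d[1],d[0]),'t',np.linalg.norm(e))
q=np.array([f(u,.1175) for u in [(190,142),(213,147),(437,157),(480,152),(718,137),(750,133)]]);q=(q[::2]+q[1::2])/2
print(q,np.diff(q,axis=0),np.linalg.norm(np.diff(q,axis=0),axis=1))
S=np.array([f(u,.004) for u in [(30,35),(676,33),(45,275)]]);print('stand',S,np.linalg.norm(S[1]-S[0]),S[1]-S[0])
# height by two views: edges' ends in top cam via network centre
t=camera('top')
g=t['frame'][150:240,310:430];cv2.imwrite('pics/t3.png',cv2.resize(g[:,:,::-1],None,fx=6,fy=6,interpolation=cv2.INTER_CUBIC))
print(proj(t,q).tolist(), ((proj(t,q)-[310,150])*6).tolist())
E
```

```text
L 0.1175 [ 0.484  -0.2522  0.1175] w 0.07762956171517327 yaw -0.20579206409745998 t 0.00652378757169678
M 0.1175 [ 0.5029 -0.1783  0.1175] w 0.07893156369952278 yaw -0.19681393765104133 t 0.013349294857773824
[[ 0.446  -0.2443  0.1175]
 [ 0.4642 -0.1705  0.1175]
 [ 0.4744 -0.0901  0.1175]] [[0.0182 0.0737 0.    ]
 [0.0102 0.0804 0.    ]] [0.0759 0.0811]
stand [[ 0.4225 -0.3166  0.004 ]
 [ 0.4716 -0.071   0.004 ]
 [ 0.5212 -0.337   0.004 ]] 0.2505091655323206 [0.0491 0.2456 0.    ]
[[401.02944051450066, 213.18763705295805], [366.2075110459953, 203.7922841473491], [328.3434307322927, 198.05081947554422]] [[546.176643087004, 379.1258223177483], [337.2450662759719, 322.75370488409465], [110.06058439375613, 288.3049168532653]]
```

View pics/t3.png

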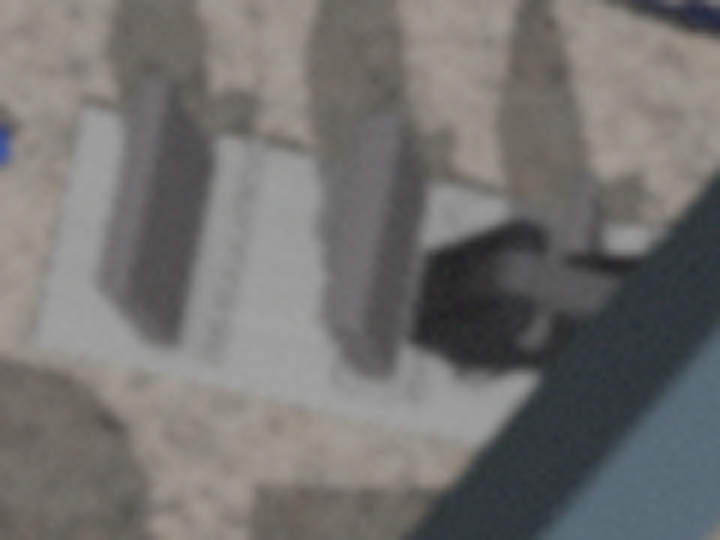

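The predicted near top corners fall on those seen in the top view (e.g. (337,323) and (110,288)), so the heights agree across the two views. Next I'll compute the approach to the middle plate.

```bash
cat >> h.py <<'E'
def pose(p,yaw,tilt=0.):
    o=get_obs()
    G=R.from_euler('z',yaw)*R.from_matrix(np.diag([-1.,1,-1]))*R.from_rotvec([tilt,0,0])
    print('shift',tool(np.array(p)-o['eef_pos']),'turn',(Rt().inv()*G).as_rotvec())
SY=-0.198
ys=np.array([-np.sin(SY),np.cos(SY),0]);xs=np.array([np.cos(SY),np.sin(SY),0])
u=np.sin(.35)*ys+np.cos(.35)*np.array([0,0,1])
T=dict(L=np.array([.484,-.2522,.1186]),M=np.array([.5029,-.1783,.1175]),Rr=np.array([.5136,-.098,.118]))
RY=0.088; RC=np.array([.5087,.226,0.])
yr=np.array([-np.sin(RY),np.cos(RY),0]);xr=np.array([np.cos(RY),np.sin(RY),0])
E
python3 - <<'E'
from h import *
for d in (.06,-.016): pose(T['M']+d*u,SY,.35)
E
```

```text
shift [-0.0754  0.0669  0.1476] turn [ 0.3502  0.0001 -0.0003]
shift [-0.0754  0.0408  0.2189] turn [ 0.3502  0.0001 -0.0003]
```

```bash
python3 -m jog '[-0.04,0.04,0.02,0.17,0,0,0.4,-0.075,0.067,0.06,0.35,0,0,0.4,-0.075,0.067,0.11,0.35,0,0,0.4,-0.075,0.067,0.148,0.35,0,0,0.4,-0.075,0.067,0.148,0.35,0,0,0.4]'
python3 - <<'E'
from h import *
c=camera('wrist');save(c,'w3')
pose(T['M']-.016*u,SY,.35);print(get_obs()['opening'])
E
```

```text
time_s: 4.3
eef_pos: [0.5044, -0.1575, 0.1703]
eef_rot: [-0.021, 0.097, 0.98, -0.172]
wrist_force: [0.1, 0.0, 0.7]
opening: 0.599
grasp_force: 0.0
shift [-0.0011  0.0003  0.0749] turn [ 0.0003 -0.0025 -0.0002]
0.600101111787464
```

View pics/w3.png

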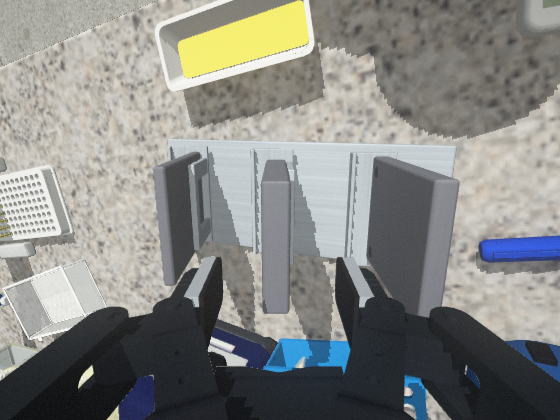

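The middle plate (columns 263–289) is centred between the fingers (midpoint ≈279) and seen edge-on, so the tilt is right. I'll descend and grip.

```bash
python3 -m jog '[0,0,0.035,0,0,0,0.4,0,0,0.06,0,0,0,0.4,0,0,0.075,0,0,0,0.4,0,0,0.075,0,0,0,1,0,0,0.075,0,0,0,1,0,0,0.075,0,0,0,1,0,0,0.075,0,0,0,1,0,0,0.075,0,0,0,1]'
python3 - <<'E'
from h import *
o=get_obs();print(o['opening']*85,o['grasp_force'],o['wrist_force'])
E
```

```text
time_s: 5.35
eef_pos: [0.5023, -0.1853, 0.1044]
eef_rot: [-0.016, 0.099, 0.98, -0.174]
wrist_force: [0.0, 2.3, 6.5]
opening: 0.174
grasp_force: 59.6
14.77025671124344 59.642354249954224 [0.0353 2.2548 6.4876]
```

The grip measures 14.8 mm, so this is taken as the 16 mm plate. I'll lift along the lean.

```bash
python3 -m jog '[0,0,-0.025,0,0,0,1,0,0,-0.06,0,0,0,1,0,0,-0.1,0,0,0,1,0,0,-0.14,0,0,0,1]'
python3 - <<'E'
from h import *
S=RC+.065*yr
pose(S+[0,0,.235],RY,0);pose(S+[0,0,.165],RY,0);print(get_obs()['opening'])
E
```

```text
time_s: 5.85
eef_pos: [0.5106, -0.1373, 0.2354]
eef_rot: [-0.018, 0.099, 0.98, -0.173]
wrist_force: [-0.2, 0.0, -0.7]
opening: 0.181
grasp_force: 58.7
shift [ 0.0928  0.3928 -0.1427] turn [-0.347  -0.0508 -0.2856]
shift [ 0.0927  0.4168 -0.0769] turn [-0.347  -0.0508 -0.2856]
0.18062077409080718
```

```bash
python3 -m jog '[0.011,0.048,-0.018,-0.1,-0.015,-0.08,1,0.023,0.098,-0.036,-0.2,-0.03,-0.16,1,0.035,0.147,-0.054,-0.29,-0.042,-0.24,1,0.046,0.196,-0.071,-0.347,-0.051,-0.286,1,0.058,0.245,-0.089,-0.347,-0.051,-0.286,1,0.07,0.295,-0.107,-0.347,-0.051,-0.286,1,0.081,0.344,-0.125,-0.347,-0.051,-0.286,1,0.093,0.393,-0.143,-0.347,-0.051,-0.286,1,0.093,0.417,-0.077,-0.347,-0.051,-0.286,1,0.093,0.417,-0.077,-0.347,-0.051,-0.286,1,0.093,0.417,-0.077,-0.347,-0.051,-0.286,1]'
python3 - <<'E'
from h import *
c=camera('wrist');save(c,'w4');np.savez('w4.npz',**{k:np.array(c[k]) for k in c})
S=RC+.065*yr
pose(S+[0,0,.165],RY,0);o=get_obs();print(o['opening']*85)
z=.048
for s in (-.009,.009):
  print(proj(c,[S+yr*s+xr*a+[0,0,z] for a in (-.044,.044)]).tolist())
# expected plate near bottom corners
p=o['eef_pos'];t=Rt().as_matrix()
for zz in (.016,-.084): print(proj(c,[p+yr*s-xr*.04+[0,0,zz] for s in (-.008,.008)]).tolist())
E
```

```text
time_s: 7.22
eef_pos: [0.503, 0.2899, 0.1639]
eef_rot: [-0.0, -0.044, 0.999, -0.0]
wrist_force: [0.1, -0.3, 0.2]
opening: 0.181
grasp_force: 58.9
shift [0.001  0.0008 0.0003] turn [-0.0002  0.002  -0.0006]
15.089270289784553
[[265.8583125268239, 154.629609536605], [266.9804495574373, 271.20109204844465]]
[[291.9242074208607, 154.64463571840923], [290.6172898864574, 271.2155428378312]]
[[251.0701792218925, 216.30465778655557], [301.91751909316724, 216.3349086762725]]
[[264.18469319628116, 169.02500571511226], [290.86665941038683, 169.04050203920102]]
```

View pics/w4.png

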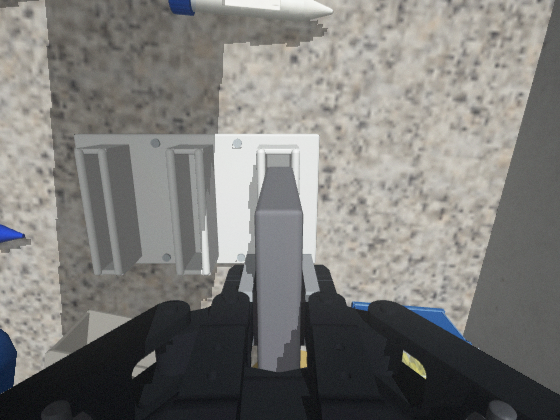

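This shows the plate upright over the wide slot: its top near edge is at (256–302,211), its bottom near edge at about (265–294,167), and the slot mouth at about (258–298,150). I'll check it with pixel profiles instead of more pictures.

```bash
python3 - <<'E'
from h import *
w=dict(np.load('w4.npz'));g=cv2.cvtColor(w['frame'],cv2.COLOR_RGB2GRAY)
print('cols 250..307')
for r in (148,151,154,158,162,166,170,176,190,205): print(r,g[r,250:308].tolist())
print('col 279 rows 140-175',g[140:176,279].tolist())
E
```

```text
cols 250..307
148 [230, 230, 231, 229, 231, 229, 225, 217, 208, 211, 200, 199, 214, 211, 214, 208, 211, 211, 208, 208, 210, 209, 208, 211, 211, 209, 208, 211, 208, 208, 211, 207, 209, 207, 209, 209, 210, 208, 208, 208, 208, 213, 212, 212, 217, 201, 214, 213, 212, 224, 230, 231, 231, 230, 231, 231, 229, 230]
151 [230, 231, 230, 230, 231, 230, 195, 198, 225, 236, 245, 246, 240, 234, 213, 235, 230, 232, 231, 230, 231, 231, 231, 231, 231, 232, 232, 232, 231, 231, 232, 231, 231, 233, 232, 231, 232, 231, 231, 231, 231, 209, 199, 226, 236, 245, 246, 240, 232, 211, 229, 230, 231, 230, 231, 231, 232, 229]
154 [230, 230, 230, 230, 230, 230, 138, 176, 206, 221, 228, 230, 227, 217, 196, 125, 114, 138, 142, 142, 145, 140, 144, 139, 142, 143, 143, 142, 141, 144, 143, 145, 142, 142, 143, 142, 142, 142, 143, 125, 112, 129, 177, 204, 221, 230, 230, 227, 217, 197, 229, 230, 230, 230, 230, 231, 230, 230]
158 [230, 229, 229, 230, 230, 230, 157, 174, 204, 221, 229, 231, 226, 217, 196, 134, 112, 146, 158, 166, 157, 161, 159, 163, 162, 157, 159, 161, 160, 159, 157, 164, 161, 160, 160, 159, 162, 159, 157, 1
[... 1365 characters left out ...]
15, 119, 117, 116, 118, 117, 118, 117, 117, 118, 120, 117, 121, 119, 118, 120, 119, 118, 118, 120, 118, 118, 121, 118, 121, 120, 117, 119, 115, 110, 147, 201, 202, 228, 229, 229, 230, 230, 229, 229, 230]
205 [156, 159, 158, 154, 161, 161, 155, 103, 100, 107, 112, 119, 120, 120, 117, 116, 116, 118, 116, 120, 119, 122, 120, 118, 118, 117, 118, 118, 118, 117, 118, 117, 117, 117, 119, 118, 119, 117, 118, 121, 118, 119, 117, 114, 117, 117, 118, 114, 112, 110, 110, 217, 228, 228, 229, 229, 230, 229]
col 279 rows 140-175 [231, 230, 231, 230, 222, 202, 201, 201, 208, 242, 235, 231, 224, 189, 144, 160, 162, 162, 159, 161, 159, 158, 160, 162, 159, 157, 143, 117, 114, 119, 119, 118, 121, 118, 118, 118]
```

The plate is 0.7 mm off the slot's middle, which is small. I'll correct it and lower slowly.

```bash
python3 -m jog '[-0.001,-0.0007,0.015,0,0,0,1,-0.001,-0.0007,0.028,0,0,0,1,-0.001,-0.0007,0.036,0,0,0,1,-0.001,-0.0007,0.044,0,0,0,1,-0.001,-0.0007,0.055,0,0,0,1,-0.001,-0.0007,0.066,0,0,0,1,-0.001,-0.0007,0.068,0,0,0,1]'
python3 - <<'E'
from h import *
o=get_obs();print(o['opening']*85,o['wrist_force'],o['torque'],o['eef_pos'])
E
```

```text
time_s: 8.15
eef_pos: [0.5035, 0.2894, 0.0947]
eef_rot: [-0.001, -0.044, 0.999, -0.001]
wrist_force: [-0.1, 0.3, 0.4]
opening: 0.177
grasp_force: 59.2
15.047697210631625 [-0.093   0.3429  0.3544] [-0.0531  0.1182 -0.0296] [0.5035 0.2894 0.0947]
```

It went in with no resistance. I'll release, rise and measure.

```bash
python3 -m jog '[0,0,0.001,0,0,0,0.5,0,0,0.001,0,0,0,0.5,0,0,0.001,0,0,0,0.5,0,0,-0.04,0,0,0,0.5,0,0,-0.1,0,0,0,0.5,0,0,-0.15,0,0,0,0.5]'
python3 - <<'E'
from h import *
c=camera('wrist');np.savez('w5.npz',**{k:np.array(c[k]) for k in c})
t=camera('top');np.savez('t5.npz',**{k:np.array(t[k]) for k in t})
g=cv2.cvtColor(c['frame'],cv2.COLOR_RGB2GRAY)
o=get_obs();print(o['eef_pos'])
S=RC+.065*yr
for z in (.108,.145): print(proj(c,[S+yr*s+xr*a+[0,0,z] for a in (-.04,.04) for s in (-.008,.008)]).round(1).tolist())
pc=[r for r in spot_in(c,'plate_b_center')[:3]];print(pc)
u,v=proj(c,[S+[0,0,.108]])[0].astype(int)
print(u,v,'col',g[v-50:v+50,u].tolist());print('row from',u-30,g[v,u-30:u+30].tolist())
for T_ in 'Rr','L': pose(T[T_]+.1*globals()['u'] if 0 else T[T_]+.06*(np.sin(.35)*ys+np.cos(.35)*np.array([0,0,1])),SY,.35)
E
```

```text
time_s: 8.9
eef_pos: [0.5044, 0.2897, 0.2483]
eef_rot: [0.001, -0.044, 0.999, -0.0]
wrist_force: [0.6, 0.7, -0.6]
opening: 0.498
grasp_force: 0.0
[0.5075 0.2909 0.2535]
[[268.5, 154.1], [289.6, 154.2], [269.2, 251.8], [288.6, 251.8]]
[[267.0, 160.3], [291.4, 160.3], [267.9, 271.6], [290.1, 271.6]]
[{'xyz': [0.4968, 0.2917, 0.112], 'confidence': 0.59}]
278 204 col [128, 154, 147, 141, 140, 136, 141, 141, 142, 141, 141, 139, 140, 142, 141, 139, 140, 142, 141, 139, 141, 138, 139, 141, 141, 139, 141, 141, 139, 138, 137, 141, 140, 140, 134, 140, 140, 139, 141, 137, 139, 142, 139, 138, 140, 139, 138, 136, 136, 139, 139, 138, 138, 136, 138, 137, 136, 137, 138, 135, 139, 137, 134, 135, 137, 137, 136, 134, 135, 136, 135, 133, 136, 134, 134, 133, 133, 135, 133, 136, 132, 134, 135, 135, 132, 138, 136, 131, 135, 135, 131, 136, 134, 134, 135, 133, 130, 99, 117, 117]
row from 248 [230, 229, 229, 229, 229, 230, 228, 225, 165, 158, 157, 159, 157, 159, 161, 138, 151, 156, 156, 154, 144, 103, 120, 137, 139, 135, 137, 139, 137, 139, 139, 133, 138, 140, 139, 137, 138, 140, 138, 134, 125, 208, 226, 229, 224, 202, 228, 230, 229, 228, 230, 229, 229, 230, 228, 231, 228, 229, 230, 225]
shift [ 0.0216 -0.3679  0.075 ] turn [0.35  0.058 0.282]
shift [ 0.0647 -0.5189  0.0739] turn [0.35  0.058 0.282]
```

The plate's top edge lies at rows 155–251, against 154–252 predicted for fully down at 108 mm, so it is seated. Next is the right-hand plate.

```bash
python3 -m jog '[0.003,-0.053,0,0.09,0.015,0.07,0.4,0.006,-0.106,0,0.18,0.03,0.14,0.4,0.009,-0.16,0,0.27,0.045,0.21,0.4,0.013,-0.213,0.01,0.35,0.058,0.282,0.4,0.016,-0.265,0.03,0.35,0.058,0.282,0.4,0.019,-0.318,0.05,0.35,0.058,0.282,0.4,0.022,-0.368,0.075,0.35,0.058,0.282,0.4,0.022,-0.368,0.075,0.35,0.058,0.282,0.4,0.022,-0.368,0.075,0.35,0.058,0.282,0.4]'
python3 - <<'E'
from h import *
c=camera('wrist');save(c,'w6');np.savez('w6.npz',**{k:np.array(c[k]) for k in c})
g=cv2.cvtColor(c['frame'],cv2.COLOR_RGB2GRAY)
u=np.sin(.35)*ys+np.cos(.35)*np.array([0,0,1])
C=T['Rr'];e=np.cross(u,xs)
print('pred',proj(c,[C+xs*a+e*s for a in (-.04,.04) for s in (-.006,.006)]).round(1).tolist())
m=proj(c,[C])[0].astype(int);print(m)
for v in (m[1]-40,m[1],m[1]+20): print(v,'from',m[0]-25,g[v,m[0]-25:m[0]+25].tolist())
print('col from',m[1]-90,g[m[1]-90:m[1]+90,m[0]].tolist())
pose(C-.016*u,SY,.35)
E
```

```text
time_s: 10.18
eef_pos: [0.5141, -0.0787, 0.1701]
eef_rot: [-0.022, 0.097, 0.98, -0.175]
wrist_force: [0.1, -0.1, 0.0]
opening: 0.602
grasp_force: 0.0
pred [[267.3, 182.0], [290.2, 182.0], [268.1, 316.3], [288.5, 316.3]]
[278 252]
212 from 253 [172, 193, 190, 172, 118, 140, 144, 146, 196, 194, 193, 195, 198, 197, 197, 193, 196, 126, 128, 130, 133, 136, 140, 136, 136, 134, 137, 136, 139, 138, 134, 136, 135, 134, 135, 133, 129, 112, 97, 118, 133, 136, 129, 131, 127, 125, 130, 130, 127, 127]
252 from 253 [192, 174, 198, 199, 158, 124, 132, 196, 198, 195, 196, 196, 199, 199, 198, 194, 199, 146, 124, 130, 131, 134, 132, 136, 136, 131, 132, 135, 132, 134, 132, 129, 131, 132, 131, 132, 114, 105, 90, 133, 136, 133, 115, 126, 130, 128, 129, 130, 130, 127]
272 from 253 [183, 183, 184, 188, 191, 190, 195, 186, 175, 169, 168, 173, 173, 178, 179, 125, 117, 108, 117, 126, 131, 131, 134, 133, 138, 130, 135, 131, 131, 134, 134, 130, 129, 130, 131, 129, 115, 104, 88, 105, 109, 107, 119, 119, 114, 109, 97, 86, 80, 75]
col from 162 [123, 124, 124, 123, 121, 124, 124, 124, 122, 124, 122, 121, 123, 122, 1
[... 191 characters left out ...]
7, 135, 136, 139, 134, 138, 136, 139, 136, 135, 136, 136, 138, 138, 134, 135, 137, 132, 138, 135, 133, 133, 136, 136, 138, 138, 135, 136, 135, 135, 133, 132, 134, 134, 136, 137, 133, 134, 131, 137, 132, 135, 134, 134, 135, 137, 134, 133, 134, 133, 134, 135, 135, 132, 135, 135, 135, 133, 130, 132, 127, 135, 134, 134, 132, 131, 134, 132, 135, 132, 131, 130, 132, 134, 128, 131, 134, 133, 135, 127, 133, 132, 131, 129, 130, 131, 133, 133, 135, 130, 130, 130, 129, 133, 131, 130, 130, 130, 129, 124, 109, 178, 182, 181, 162, 137, 128, 157, 178, 179, 175, 175, 190, 198, 202, 198, 157, 121, 129, 129, 133, 132, 131, 130, 133, 133, 133, 132]
shift [-0.0034 -0.0001  0.0722] turn [-0.0036 -0.0069  0.0029]
```

The plate lies as predicted (rows 181–314, cols 270–291). I'll grip it.

```bash
python3 -m jog '[-0.001,0.001,0.035,0,0,0,0.4,-0.001,0.001,0.06,0,0,0,0.4,-0.001,0.001,0.074,0,0,0,0.4,-0.001,0.001,0.074,0,0,0,0.4,-0.001,0.001,0.074,0,0,0,1,-0.001,0.001,0.074,0,0,0,1,-0.001,0.001,0.074,0,0,0,1,-0.001,0.001,0.074,0,0,0,1,-0.001,0.001,0.074,0,0,0,1]'
python3 - <<'E'
from h import *
o=get_obs();print(o['opening']*85,o['grasp_force'],o['eef_pos'])
E
```

```text
time_s: 11.35
eef_pos: [0.5112, -0.1031, 0.1022]
eef_rot: [-0.02, 0.097, 0.98, -0.175]
wrist_force: [0.2, 2.8, 6.2]
opening: 0.135
grasp_force: 59.5
11.489939258234712 59.47490036487579 [ 0.5112 -0.1031  0.1022]
```

The grip measures 11.5 mm, so this is the 12 mm plate and it goes in the middle slot.

```bash
python3 -m jog '[0,0,-0.025,0,0,0,1,0,0,-0.06,0,0,0,1,0,0,-0.1,0,0,0,1,0,0,-0.14,0,0,0,1]'
python3 - <<'E'
from h import *
pose(RC+[0,0,.235],RY,0);pose(RC+[0,0,.165],RY,0)
E
```

```text
time_s: 11.85
eef_pos: [0.5203, -0.0554, 0.2332]
eef_rot: [-0.021, 0.097, 0.98, -0.175]
wrist_force: [-0.8, 0.5, -1.3]
opening: 0.131
grasp_force: 58.4
shift [ 0.0668  0.2562 -0.096 ] turn [-0.3503 -0.0586 -0.282 ]
shift [ 0.0662  0.2805 -0.0303] turn [-0.3503 -0.0586 -0.282 ]
```

```bash
python3 -m jog '[0.011,0.043,-0.016,-0.09,-0.015,-0.07,1,0.022,0.085,-0.032,-0.18,-0.03,-0.14,1,0.033,0.128,-0.048,-0.27,-0.045,-0.21,1,0.045,0.17,-0.064,-0.35,-0.058,-0.282,1,0.056,0.213,-0.08,-0.35,-0.058,-0.282,1,0.066,0.256,-0.096,-0.35,-0.058,-0.282,1,0.066,0.28,-0.03,-0.35,-0.058,-0.282,1,0.066,0.28,-0.03,-0.35,-0.058,-0.282,1,0.066,0.28,-0.03,-0.35,-0.058,-0.282,1]'
python3 - <<'E'
from h import *
c=camera('wrist');np.savez('w7.npz',**{k:np.array(c[k]) for k in c});save(c,'w7')
pose(RC+[0,0,.165],RY,0);o=get_obs();print(o['opening']*85)
p=o['eef_pos'];
for s in (-.007,.007): print('mouth',proj(c,[RC+yr*s+xr*a+[0,0,.048] for a in (-.044,.044)]).round(1).tolist())
for zz in (.016,-.084): print('plate',proj(c,[p+yr*s-xr*.04+[0,0,zz] for s in (-.006,.006)]).round(1).tolist())
g=cv2.cvtColor(c['frame'],cv2.COLOR_RGB2GRAY)
print('cols 250..')
for r in (158,162,172,178,190,205): print(r,g[r,250:308].tolist())
print('col 279 rows 140-',g[140:225,279].tolist())
E
```

```text
time_s: 12.98
eef_pos: [0.5091, 0.2245, 0.1641]
eef_rot: [-0.001, -0.044, 0.999, -0.0]
wrist_force: [0.4, -0.4, -0.8]
opening: 0.137
grasp_force: 58.8
shift [0.0014 0.0015 0.0004] turn [-0.0006  0.0018 -0.0005]
11.312686846588138
mouth [[269.7, 154.1], [270.5, 270.7]]
mouth [[289.9, 154.1], [288.8, 270.7]]
plate [[257.3, 216.2], [295.4, 216.2]]
plate [[267.4, 169.0], [287.4, 169.1]]
cols 250..
158 [174, 171, 172, 174, 172, 174, 173, 176, 173, 173, 152, 154, 160, 169, 174, 171, 165, 159, 144, 122, 142, 170, 174, 174, 176, 173, 174, 176, 175, 174, 174, 172, 174, 174, 176, 176, 174, 164, 124, 133, 157, 167, 171, 179, 173, 167, 163, 176, 240, 241, 242, 242, 242, 240, 242, 242, 243, 242]
162 [174, 172, 174, 174, 174, 173, 173, 175, 171, 173, 152, 152, 163, 169, 172, 171, 164, 158, 144, 120, 143, 171, 175, 174, 173, 176, 175, 177, 172, 174, 178, 176, 175, 179, 175, 173, 178, 164, 125, 135, 158, 169, 174, 178, 173, 166, 165, 171, 240, 242, 242, 242, 242, 242, 242, 241, 242, 242]
172 [174, 175, 172, 174, 172, 172, 172, 173, 174, 177, 162, 153, 165, 168, 172, 172, 167, 160, 148, 110, 86, 85, 
[... 663 characters left out ...]
42, 242, 241, 240, 241, 242, 240, 243, 242]
205 [172, 171, 171, 173, 170, 175, 171, 171, 171, 173, 171, 152, 157, 97, 81, 80, 81, 84, 81, 86, 83, 81, 84, 84, 78, 84, 84, 79, 86, 84, 85, 81, 85, 83, 83, 82, 85, 84, 85, 87, 82, 87, 82, 85, 153, 232, 220, 239, 240, 241, 241, 242, 241, 242, 241, 241, 241, 241]
col 279 rows 140- [174, 174, 172, 174, 144, 134, 132, 140, 166, 180, 177, 177, 169, 157, 175, 175, 174, 173, 174, 173, 176, 175, 174, 172, 176, 177, 175, 178, 174, 175, 168, 84, 88, 83, 87, 83, 88, 84, 88, 90, 87, 82, 85, 83, 85, 85, 84, 83, 84, 85, 84, 83, 85, 84, 83, 82, 82, 85, 86, 83, 86, 84, 87, 84, 81, 84, 83, 84, 84, 79, 84, 85, 82, 82, 86, 87, 89, 98, 100, 97, 97, 97, 103, 98, 104]
```

The plate is centred to within 0.3 mm. It needs 2 mm along the slot. I'll lower it.

```bash
python3 -m jog '[0.002,0,0.015,0,0,0,1,0.002,0,0.028,0,0,0,1,0.002,0,0.036,0,0,0,1,0.002,0,0.044,0,0,0,1,0.002,0,0.055,0,0,0,1,0.002,0,0.066,0,0,0,1,0.002,0,0.068,0,0,0,1]'
python3 - <<'E'
from h import *
o=get_obs();print(o['opening']*85,o['wrist_force'],o['torque'],o['eef_pos'])
E
```

```text
time_s: 13.9
eef_pos: [0.5066, 0.2246, 0.0948]
eef_rot: [-0.001, -0.044, 0.999, -0.0]
wrist_force: [-0.6, 0.0, -1.1]
opening: 0.133
grasp_force: 58.9
11.317678663319668 [-0.6147  0.0019 -1.1017] [-0.005   0.0567  0.0037] [0.5066 0.2246 0.0948]
```

```bash
python3 -m jog '[0,0,0.001,0,0,0,0.6,0,0,0.001,0,0,0,0.6,0,0,0.001,0,0,0,0.6,0,0,-0.04,0,0,0,0.5,0,0,-0.1,0,0,0,0.5,0,0,-0.15,0,0,0,0.5]'
cat > chk.py <<'E'
from h import *
def chk(S,t):
    c=camera('wrist');g=cv2.cvtColor(c['frame'],cv2.COLOR_RGB2GRAY)
    print('z.108',proj(c,[S+yr*s+xr*a+[0,0,.108] for a in (-.04,.04) for s in (-t/2,t/2)]).round(1).tolist())
    u,v=proj(c,[S+[0,0,.108]])[0].astype(int)
    print('col from',v-60,g[v-60:v-40,u].tolist(),'from',v+40,g[v+40:v+60,u].tolist());print('row from',u-25,g[v,u-25:u+25].tolist())
    return c
E
python3 - <<'E'
from chk import *
chk(RC,.012)
u=np.sin(.35)*ys+np.cos(.35)*np.array([0,0,1])
pose(T['L']+.06*u,SY,.35)
E
```

```text
time_s: 14.65
eef_pos: [0.5075, 0.2249, 0.2486]
eef_rot: [0.001, -0.044, 0.999, -0.0]
wrist_force: [1.2, -1.0, -0.3]
opening: 0.502
grasp_force: 0.0
z.108 [[271.1, 157.4], [286.8, 157.4], [271.6, 254.4], [286.0, 254.4]]
col from 147 [82, 82, 75, 79, 79, 79, 79, 80, 78, 79, 79, 93, 96, 100, 99, 97, 97, 99, 97, 99] from 247 [136, 133, 137, 139, 134, 130, 115, 100, 117, 114, 114, 114, 116, 126, 168, 145, 143, 166, 187, 188]
row from 253 [157, 159, 158, 162, 155, 158, 158, 161, 162, 157, 158, 156, 141, 148, 154, 161, 155, 143, 103, 88, 93, 97, 94, 94, 95, 96, 96, 93, 96, 97, 102, 134, 132, 131, 215, 231, 232, 225, 199, 231, 231, 232, 231, 232, 231, 231, 232, 231, 232, 232]
shift [ 0.0641 -0.4541  0.0801] turn [0.3503 0.0628 0.2814]
```

It is seated (rows 158–253, predicted 157–254). Next is the last plate.

```bash
python3 -m jog '[0.007,-0.05,0,0.09,0.015,0.07,0.4,0.014,-0.1,0,0.18,0.03,0.14,0.4,0.021,-0.15,0,0.27,0.045,0.21,0.4,0.028,-0.2,0,0.35,0.062,0.282,0.4,0.036,-0.255,0.01,0.35,0.062,0.282,0.4,0.044,-0.31,0.02,0.35,0.062,0.282,0.4,0.052,-0.365,0.03,0.35,0.062,0.282,0.4,0.06,-0.42,0.05,0.35,0.062,0.282,0.4,0.064,-0.454,0.08,0.35,0.062,0.282,0.4,0.064,-0.454,0.08,0.35,0.062,0.282,0.4,0.064,-0.454,0.08,0.35,0.062,0.282,0.4]'
python3 - <<'E'
from h import *
c=camera('wrist')
g=cv2.cvtColor(c['frame'],cv2.COLOR_RGB2GRAY)
u=np.sin(.35)*ys+np.cos(.35)*np.array([0,0,1])
C=T['L'];e=np.cross(u,xs)
print('pred',proj(c,[C+xs*a+e*s for a in (-.04,.04) for s in (-.004,.004)]).round(1).tolist())
m=proj(c,[C])[0].astype(int);print(m)
for v in (m[1]-40,m[1],m[1]+20): print(v,'from',m[0]-25,g[v,m[0]-25:m[0]+25].tolist())
print('col from',m[1]-90,g[m[1]-90:m[1]-50,m[0]].tolist(),m[1]+45,g[m[1]+45:m[1]+85,m[0]].tolist())
pose(C-.016*u,SY,.35)
E
```

```text
time_s: 16.08
eef_pos: [0.4837, -0.2328, 0.1666]
eef_rot: [-0.023, 0.097, 0.98, -0.175]
wrist_force: [-0.2, 0.6, -0.1]
opening: 0.601
grasp_force: 0.0
pred [[268.6, 184.9], [284.1, 185.0], [269.2, 321.4], [283.0, 321.5]]
[276 257]
217 from 251 [166, 105, 118, 119, 165, 181, 178, 177, 177, 175, 176, 179, 174, 176, 177, 175, 179, 179, 178, 128, 113, 116, 122, 122, 120, 123, 120, 122, 120, 119, 120, 111, 97, 87, 105, 120, 120, 120, 119, 107, 116, 111, 115, 113, 114, 112, 114, 114, 116, 116]
257 from 251 [179, 161, 96, 115, 171, 179, 178, 176, 176, 177, 181, 179, 177, 178, 180, 179, 180, 177, 177, 148, 107, 113, 117, 125, 120, 119, 117, 117, 118, 117, 118, 105, 97, 80, 119, 120, 119, 121, 109, 102, 107, 115, 115, 110, 113, 112, 112, 111, 110, 112]
277 from 251 [141, 146, 147, 152, 158, 164, 170, 173, 178, 169, 170, 172, 169, 172, 176, 121, 111, 109, 152, 131, 103, 109, 116, 119, 117, 118, 119, 118, 118, 116, 116, 102, 93, 72, 156, 160, 111, 113, 111, 109, 107, 109, 109, 112, 112, 111, 106, 107, 101, 105]
col from 167 [110, 110, 111, 110, 109, 112, 109, 109, 106, 108, 109, 108, 111, 109, 105, 108, 107, 108, 120, 137, 132, 128, 119, 125, 121, 123, 120, 121, 124, 123, 119, 126, 122, 124, 123, 123, 123, 123, 123, 124] 302 [116, 116, 114, 114, 116, 116, 118, 114, 118, 118, 116, 118, 115, 117, 115, 114, 98, 131, 185, 176, 171, 168, 171, 165, 164, 156, 156, 161, 161, 163, 163, 161, 167, 166, 163, 161, 148, 59, 64, 60]
shift [-0.0043 -0.0012  0.0681] turn [-0.0047 -0.0091  0.0033]
```

```bash
python3 -m jog '[-0.002,0,0.035,0,0,0,0.4,-0.002,0,0.058,0,0,0,0.4,-0.002,0,0.07,0,0,0,0.4,-0.002,0,0.07,0,0,0,0.4,-0.002,0,0.07,0,0,0,1,-0.002,0,0.07,0,0,0,1,-0.002,0,0.07,0,0,0,1,-0.002,0,0.07,0,0,0,1,-0.002,0,0.07,0,0,0,1]'
python3 - <<'E'
from h import *
o=get_obs();print(o['opening']*85,o['grasp_force'],o['eef_pos'])
E
python3 -m jog '[0,0,-0.025,0,0,0,1,0,0,-0.06,0,0,0,1,0,0,-0.1,0,0,0,1,0,0,-0.14,0,0,0,1]'
python3 - <<'E'
from h import *
print(get_obs()['opening']*85)
S=RC-.065*yr
pose(S+[0,0,.235],RY,0);pose(S+[0,0,.165],RY,0)
E
```

```text
time_s: 17.25
eef_pos: [0.4807, -0.2575, 0.1017]
eef_rot: [-0.022, 0.097, 0.979, -0.175]
wrist_force: [-0.6, 1.8, 5.3]
opening: 0.08
grasp_force: 59.3
6.839812520163424 59.29892063140869 [ 0.4807 -0.2575  0.1017]
time_s: 17.75
eef_pos: [0.4906, -0.2091, 0.2325]
eef_rot: [-0.023, 0.097, 0.98, -0.175]
wrist_force: [-0.2, -0.3, -1.0]
opening: 0.086
grasp_force: 59.8
7.284702286161745
shift [ 0.05    0.3443 -0.1292] turn [-0.3497 -0.0624 -0.282 ]
shift [ 0.0491  0.3686 -0.0635] turn [-0.3497 -0.0624 -0.282 ]
```

The grip measures about 7 mm, so this is the 8 mm plate and it goes in the narrow slot.

```bash
python3 -m jog '[0.007,0.048,-0.018,-0.09,-0.016,-0.07,1,0.014,0.097,-0.036,-0.18,-0.032,-0.14,1,0.021,0.146,-0.055,-0.27,-0.048,-0.21,1,0.028,0.195,-0.073,-0.35,-0.062,-0.282,1,0.035,0.244,-0.092,-0.35,-0.062,-0.282,1,0.043,0.294,-0.11,-0.35,-0.062,-0.282,1,0.05,0.344,-0.129,-0.35,-0.062,-0.282,1,0.049,0.369,-0.064,-0.35,-0.062,-0.282,1,0.049,0.369,-0.064,-0.35,-0.062,-0.282,1,0.049,0.369,-0.064,-0.35,-0.062,-0.282,1]'
python3 - <<'E'
from h import *
c=camera('wrist')
S=RC-.065*yr
pose(S+[0,0,.165],RY,0);o=get_obs();print(o['opening']*85)
p=o['eef_pos'];
for s in (-.005,.005): print('mouth',proj(c,[S+yr*s+xr*a+[0,0,.048] for a in (-.044,.044)]).round(1).tolist())
for zz in (.016,-.084): print('plate',proj(c,[p+yr*s-xr*.04+[0,0,zz] for s in (-.004,.004)]).round(1).tolist())
g=cv2.cvtColor(c['frame'],cv2.COLOR_RGB2GRAY)
print('cols 255..')
for r in (158,162,172,178,190,205): print(r,g[r,255:303].tolist())
print('col 279 rows 145-',g[145:180,279].tolist())
E
```

```text
time_s: 19.0
eef_pos: [0.5149, 0.1606, 0.1645]
eef_rot: [-0.0, -0.044, 0.999, -0.0]
wrist_force: [0.2, 0.6, -0.6]
opening: 0.087
grasp_force: 59.8
shift [0.0014 0.0008 0.0008] turn [-0.0006  0.0018 -0.0008]
6.852770384896058
mouth [[271.3, 153.8], [271.9, 270.3]]
mouth [[285.7, 153.8], [285.0, 270.3]]
plate [[263.1, 216.0], [288.4, 216.0]]
plate [[270.4, 168.9], [283.8, 168.9]]
cols 255..
158 [183, 184, 181, 181, 179, 182, 179, 156, 161, 175, 177, 182, 176, 170, 157, 134, 134, 179, 182, 181, 179, 181, 180, 180, 182, 180, 180, 183, 182, 139, 144, 159, 168, 175, 181, 178, 169, 162, 155, 180, 179, 179, 183, 182, 179, 179, 179, 182]
162 [183, 181, 182, 183, 181, 181, 179, 158, 163, 171, 178, 182, 177, 169, 158, 134, 137, 178, 180, 180, 180, 180, 182, 179, 180, 179, 180, 182, 179, 141, 148, 161, 171, 177, 181, 178, 168, 158, 156, 179, 179, 178, 183, 181, 182, 180, 180, 178]
172 [181, 181, 181, 180, 183, 183, 182, 153, 162, 173, 175, 180, 178, 170, 162, 138, 122, 176, 180, 180, 181, 176, 175, 179, 179, 176, 179, 180, 178, 140, 146, 164, 170, 177, 181, 172, 169, 160, 150, 178, 180, 180, 182
[... 200 characters left out ...]
70, 157, 167, 177, 179, 177, 180, 180, 178, 178, 178, 177]
190 [178, 179, 181, 179, 181, 177, 181, 157, 160, 169, 173, 176, 173, 169, 161, 127, 84, 84, 83, 85, 85, 86, 82, 88, 85, 82, 82, 85, 86, 82, 84, 78, 167, 179, 178, 176, 166, 154, 165, 179, 180, 179, 178, 178, 180, 179, 179, 178]
205 [180, 178, 181, 179, 179, 179, 179, 166, 157, 163, 176, 177, 175, 168, 87, 82, 81, 83, 86, 87, 79, 82, 83, 85, 83, 82, 86, 85, 81, 82, 79, 83, 82, 77, 172, 175, 165, 154, 172, 179, 180, 179, 181, 178, 177, 177, 180, 180]
col 279 rows 145- [136, 135, 142, 179, 186, 182, 179, 167, 160, 181, 183, 182, 181, 182, 180, 181, 180, 180, 179, 183, 179, 179, 184, 182, 180, 182, 182, 179, 149, 82, 83, 89, 82, 87, 87]
```

The plate needs about 4 mm along the slot and 0.6 mm across it. I'll correct it and lower.

```bash
python3 -m jog '[0.004,-0.0006,0.01,0,0,0,1,0.004,-0.0006,0.025,0,0,0,1,0.004,-0.0006,0.034,0,0,0,1,0.004,-0.0006,0.042,0,0,0,1,0.004,-0.0006,0.055,0,0,0,1,0.004,-0.0006,0.066,0,0,0,1,0.004,-0.0006,0.068,0,0,0,1]'
python3 - <<'E'
from h import *
o=get_obs();print(o['opening']*85,o['wrist_force'],o['torque'],o['eef_pos'])
E
```

```text
time_s: 19.92
eef_pos: [0.5103, 0.16, 0.0951]
eef_rot: [-0.001, -0.044, 0.999, -0.0]
wrist_force: [0.5, 0.6, -1.1]
opening: 0.087
grasp_force: 59.8
7.380495861039824 [ 0.4792  0.575  -1.1083] [-0.0329  0.0146 -0.0304] [0.5103 0.16   0.0951]
```

```bash
python3 -m jog '[0,0,0.001,0,0,0,0.6,0,0,0.001,0,0,0,0.6,0,0,0.001,0,0,0,0.6,0,0,-0.04,0,0,0,0.5,0,0,-0.1,0,0,0,0.5,-0.005,0.055,-0.15,0,0,0,0.5,-0.02,0.065,-0.2,0,0,0,0.5,-0.02,0.065,-0.2,0,0,0,0.5]'
python3 - <<'E'
from chk import *
for n,S,t in [('nar',RC-.065*yr,.008),('mid',RC,.012),('wide',RC+.065*yr,.016)]: print(n);c=chk(S,t)
save(c,'end');t=camera('top')
for n in ['timer','marker','tube','reservoir']: print(n,[r for r in spot_in(t,n)[:1]])
E
```

```text
time_s: 20.92
eef_pos: [0.5282, 0.2286, 0.3028]
eef_rot: [0.006, -0.045, 0.999, 0.001]
wrist_force: [0.6, -1.2, -0.2]
opening: 0.498
grasp_force: 0.0
nar
z.108 [[199.7, 124.5], [208.7, 124.6], [205.0, 210.1], [213.3, 210.1]]
col from 108 [151, 155, 160, 159, 160, 159, 157, 148, 152, 152, 149, 146, 151, 148, 147, 140, 74, 84, 90, 92] from 208 [86, 99, 127, 126, 124, 122, 116, 111, 106, 106, 114, 116, 116, 118, 116, 122, 125, 126, 128, 129]
row from 181 [128, 124, 122, 117, 125, 124, 127, 127, 126, 120, 117, 109, 112, 120, 124, 125, 143, 158, 152, 158, 158, 156, 95, 85, 90, 90, 89, 88, 90, 82, 66, 61, 65, 66, 61, 65, 65, 63, 64, 65, 64, 74, 143, 156, 157, 149, 130, 103, 103, 101]
mid
z.108 [[271.0, 128.1], [284.4, 128.1], [271.3, 214.1], [283.8, 214.1]]
col from 112 [162, 163, 159, 162, 162, 160, 147, 168, 161, 153, 142, 163, 155, 77, 76, 80, 85, 98, 97, 96] from 212 [137, 103, 106, 110, 101, 106, 111, 116, 124, 116, 115, 119, 121, 117, 111, 116, 117, 119, 123, 145]
row from 252 [155, 158, 161, 161, 162, 159, 159, 162, 160, 158, 162, 162, 161, 147, 143, 154, 161, 157, 145, 89, 87, 94, 
[... 232 characters left out ...]
233, 234, 234, 228, 222, 213, 195, 188, 193, 195, 198, 196, 152, 120, 138, 154, 145, 143] from 215 [136, 112, 140, 199, 200, 203, 202, 197, 196, 198, 198, 199, 195, 194, 197, 200, 199, 198, 196, 192]
row from 324 [141, 157, 165, 159, 145, 83, 78, 74, 71, 77, 72, 75, 75, 75, 77, 75, 83, 116, 135, 140, 142, 139, 137, 141, 142, 138, 137, 140, 139, 137, 142, 142, 134, 168, 196, 188, 184, 185, 182, 183, 193, 200, 188, 181, 183, 187, 192, 193, 192, 198]
timer [{'xyz': [0.3743, 0.005, 0.0224], 'confidence': 0.75}]
marker [{'xyz': [0.5508, 0.003, 0.0138], 'confidence': 0.55}]
tube [{'xyz': [0.3613, 0.2513, 0.017], 'confidence': 0.86}]
reservoir [{'xyz': [0.362, -0.2267, 0.0082], 'confidence': 0.83}]
```

View pics/end.png

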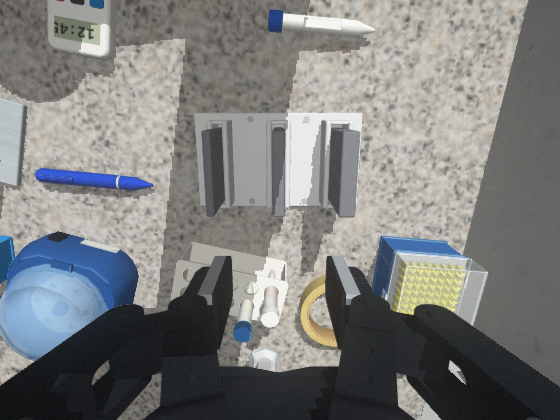

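The view shows all three plates standing in their slots at about x = 213, 279 and 345, with tops at the predicted 108 mm positions. The bystanders haven't moved and the gripper is clear.

```bash
python3 -c "
from bench import hand_in
print(hand_in())"
```

```text
the job is handed in; nothing more can be done
None
```

All three plates are upright, fully down and released: 8 mm in the narrow slot, 12 mm in the middle, 16 mm in the wide. The bystanders haven't moved, and the job is handed in at about 21 s (no verdict was shown).

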